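# Bring the fragment tray under the magnifier and hold its lock plunger back

## Robot

A 7-joint arm with a two-finger parallel gripper is mounted at the origin on the work surface. World frame = base frame: x ahead of the robot, y to its left, z up, the work surface at z = 0. Lengths are in m, angles in rad, forces in N, time in s.
With the tool pointing down it reaches from about 0.425 to 0.875 m from the base axis. Payload 4.7 kg.
Tool frame: the origin (TCP) lies midway between the tips of the shut fingers; the grasp point (between the pads) lies 19 mm behind it; x points along the fingers, y is the direction in which the jaws open and shut, and the axes are right-handed (so a half turn about x gives the same grasp; the last joint's range is limited). The gripper opens to 87 mm and grips with 3 to 60 N. Pads are 19 mm wide; open, the fingers measure 117 mm over their backs; the gripper's body (75 mm by 190 mm) begins 51 mm behind the grasp point.
Start: joints at [-1.208, 0.321, -0.07, 1.45, 0.023, 1.371, -0.057], TCP at [0.222, 0.611, 0.187] pointing down, gripper open.
Joint ranges: [-2.86, 2.86], [-0.3, 2.09], [-1.38, 1.24], [0.06, 2.45], [-1.56, 4.7], [0.09, 2.05], [-2.69, 2.69]. Speed limits (rad/s): [2.57, 2.57, 3.14, 3.14, 3.14, 3.14, 3.14].

## Interface

Orientations are given as a rotation vector (axis times angle).
In Python, from bench import ctrl gives the robot as it stands. The module is installed in compiled form; this text tells all that it offers.
- The arm moves only by the shell command python3 -m jog 'ROWS' [FORCE]. ROWS is JSON, a list of rows, each an object with "rot": the turn, a rotation vector about the tool's x, y, z in units of 5 degrees (1.0 is 5 degrees), a list of three; "travel": the shift along the tool's x, y, z in units of 0.3 m (1.0 is 0.3 m), a list of three; "jaw": the closure, from -1 (fully open) to 1 (shut), so that 0 is half open. In form: [{"rot": [ax, ay, az], "travel": [tx, ty, tz], "jaw": jaw}, ...]. A call has 1 to 8 rows; each row shifts and turns the commanded pose from where the row before left it, along the tool's axes as they then stand; what a row does not reach is not made up. A row lasts 1/10 s, in which the tool goes at most 50 mm and 8.59 degrees, less where a joint would pass 70% of its speed; a pose out of reach is approached as far as the arm can. A call with a number of a shift or a turn outside -1 to 1 is refused whole. A call with a gripper value outside its range is refused whole. The fingers move at their own pace and stop on an object; FORCE is the grip in N (left out, the last holds). Time passes only in rows, so rows that do not move let the fingers close. It gives the time, the measured TCP pose, the force and the opening at its end, in the units of the state.
- ctrl.get_state(): the state, without advancing time (a new reading comes with each control period).
- ctrl.get_image(name): name is "scene" or "top"; returns the picture (420x560x3 uint8, red, green, blue); there is no depth.
- ctrl.camera_model(name): a dict with "mtx" (3x3 intrinsics, pixels), "extrinsics" (4x4, takes a point from world to camera coordinates). Camera axes: x right, y up, looking along -z (the intrinsics and any distortion apply to the point x, -y, -z); pixel columns grow to the right and rows downward; lengths in m; the calibration is good to about 2 mm. A picture is of the moment at which its call begins. camera_model takes no time and is no camera call.
- ctrl.close_job(): hands the job in, once; it reports no verdict.
The state is a dict: "time": time; "joint_positions": joint angles; "qd": joint speeds; "joint_torque": joint torques, N m; "position": TCP position; "tool_rot": TCP orientation; "ft_force": force on the tool from outside, world axes, zero at the start; "torque": the same for the moment, N m; "grip_width": opening from 0.0 (shut) to 1.0 (fully open).
Only numpy, scipy, OpenCV 4.12 (cv2) and the standard library are available. Lean on these libraries where they do the work, as an engineer would, in place of code of your own. Each camera call takes 0.05 s, during which the arm holds its last target.

## Task

Slide the sled with the fragment tray (the one with the upright handle) along its guides until it is fully home against the end stop under the magnifier, and do not pull its lock plunger before that. Then grip the round plunger knob, pull it straight up as far as it goes and finish while still holding it there, sled still home, so that a colleague can draw the tray off. Do not knock the magnifier, and leave the other things on the bench where they are.

Things in the scene. Friction and masses are not known exactly. Their poses are not given: they have to be found in the camera images.
- rig: Viewing slide fixed to the bench: a flat grey base 150 (x) x 500 (y) x 16 mm with two low metal guides along its y. Origin: centre of the base's underside, z up. Guides and sled run along its y; the end stop (steel bar 14 mm thick) is at its +y end. Everything on the base beside the sled, apart from the magnifier, is lower than 50 mm above the bench.
- sled_body (a joint): Travel of the sled along the guides towards the end stop (rig +y), m: 0 at the open end, 0.12 against the end stop (a hard stop). The sled is an aluminium plate 106 x 318 mm, 0.8 kg; it moves with about 3 N of friction and stays where left. On it, from its -y end: the handle, the plunger, the white fragment tray (160 mm long). Starts between 0 and 0.05.
- handle_grip (a point): Centre of the graspable part of the sled's upright black handle: a fixed flat paddle 14 mm thick along rig x, 32 mm long along rig y, its top 14 mm above this point, free to grasp down to 40 mm below it; about 83 mm above the bench. Axes as the rig's (y = slide direction). The plunger's axis is 80 mm from it towards +y. Grasp it from above with the fingers closing along x.
- index_pin (a joint): Lift of the sprung lock plunger, m: 0 = down, its pin 7 mm deep in the seat hole of the tray's tongue; it rises straight up to a hard stop at 0.016 (fully back). The spring pushes it down with about 4.5 N at 0 rising to about 9.5 N at 0.016; it does not latch and snaps back when released.
- knob (a point): Centre of the plunger's round black knob: upright cylinder 26 mm in diameter, 24 mm tall (12 mm above and below this point), about 87 mm above the bench when down, rising with the plunger. Axes as the rig's. Below the knob stands a steel barrel 18 mm in diameter, 16 mm high, on a bracket 62 mm (x) x 26 mm (y) whose top is 30 mm below this point. It rides on the sled, 80 mm on the +y side of the handle.
- lens (a point): Centre of the magnifier's round lens, 160 mm above the bench, rim 96 mm in diameter and 14 mm thick; it hangs over the guides. With the sled home the lens centre is 144 mm along rig +y from the knob.
- magnifier: The fixed magnifier: foot 56 mm across, steel post 16 mm thick and 175 mm high standing 108 mm to the rig's +x side of the guides, an arm, and the lens over the guides. Origin: underside of the foot. Do not knock it.
- jar: Bystander: small glass jar with a white cap, 48 mm across, 55 mm high; origin under its centre. Leave it.
- weight: Bystander: brass paper weight 32 mm across, 38 mm high; origin under its centre. Leave it.
- brush: Bystander: brush 170 mm long lying flat; origin under its middle, long axis x. Leave it.
- dish: Bystander: shallow glass dish 80 mm across, 18 mm high; origin under its centre. Leave it.
- spatula: Bystander: spatula 180 mm long with a wooden handle and a 65 mm wide metal blade, lying flat; origin under its middle, long axis x. Leave it.
- film_can: Bystander: grey round canister 44 mm across, 35 mm high; origin under its centre. Leave it.

How it is judged:
On the way, in this order (a step that is already met when the one before it is completed fails the run):
1. the sled is fully home against the end stop, the plunger still down (value of joint sled_body above 0.114 m and value of joint index_pin below 0.004 m), for 0.2 s.
2. the plunger is pulled fully back by the fingers with the sled still home (value of joint sled_body above 0.114 m and value of joint index_pin above 0.012 m and contact force between index_pin and the fingers above 1 N), for 0.3 s.
At the end, for the whole second after the job is handed in: The sled is home (within 6 mm of the end stop), the plunger is up by more than 12 mm of its 16 mm, so that its pin is clear of the seat hole, and the fingers are holding it there (more than 1 N on it) (all of step 2); the arm keeps its last pose, push and grip.
It fails at once if the magnifier is knocked (more than 5 N) (contact force between magnifier and anything else above 5 N).
It fails at once if the plunger is pulled before the sled is home (value of joint index_pin above 0.007 m and value of joint sled_body below 0.114 m).
It fails at once if a bystander is moved by more than 30 mm (distance of any of jar, weight, brush, dish, spatula, film_can from where it was at the start of the episode above 0.03 m).
It also fails if it takes over 45 s, if anything falls off the work surface, if the arm or the gripper's body presses on something with over 40 N, if the wrist force passes 120 N, or if a joint passes its speed limit or range.

## Working session

There is one attempt and no reset: what is moved stays moved. The work goes in short steps, Python scripts to look and compute and a shell command to move; the robot and the scene stay as the last step left them, time stands still between calls to the robot, and variables do not carry over. Pictures are saved under pics/ and viewed, and the job is handed in when it is done.

```bash
mkdir -p pics
python3 - <<'E'
from bench import ctrl
import cv2,json
s=ctrl.get_state()
for k in ("time","position","tool_rot","ft_force","grip_width"): print(k,s[k])
for n in ("scene","top"):
    im=ctrl.get_image(n); cv2.imwrite(f"pics/{n}0.png",im[:,:,::-1])
    m=ctrl.camera_model(n); print(n,m)
E
```

```text
time 0.0
position [0.22200262 0.61025532 0.18625986]
tool_rot [ 0.27222171  1.55365263 -0.27518694]
ft_force [0.16763118 0.05589317 0.12976064]
grip_width 0.9970119297637309
scene {'mtx': array([[443.95610603,   0.        , 283.39815274],
       [  0.        , 443.95610603, 216.91081695],
       [  0.        ,   0.        ,   1.        ]]), 'extrinsics': array([[ 0.72651099,  0.68696424, -0.01618405, -0.34945037],
       [-0.5059138 ,  0.55067934,  0.66393033,  0.26346835],
       [ 0.46500862, -0.47416495,  0.74761928, -1.4361777 ],
       [ 0.        ,  0.        ,  0.        ,  1.        ]])}
top {'mtx': array([[422.48076598,   0.        , 280.16211381],
       [  0.        , 422.48076598, 210.75000113],
       [  0.        ,   0.        ,   1.        ]]), 'extrinsics': array([[-0.02248033, -0.99946345, -0.02382099, -0.07532586],
       [ 0.98548292, -0.02616391,  0.16774643, -0.58564909],
       [-0.16827968, -0.01970418,  0.98554234, -0.93898576],
       [ 0.        ,  0.        ,  0.        ,  1.        ]])}
```

View pics/scene0.png

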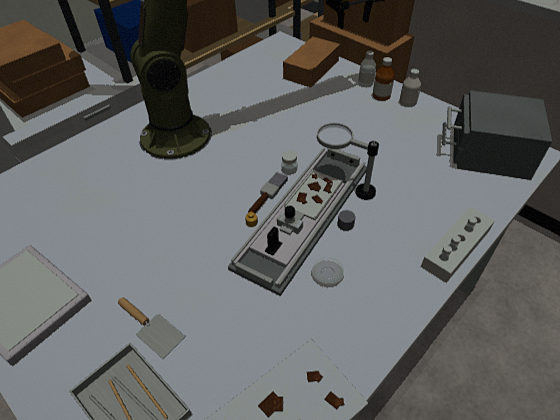

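View pics/top0.png

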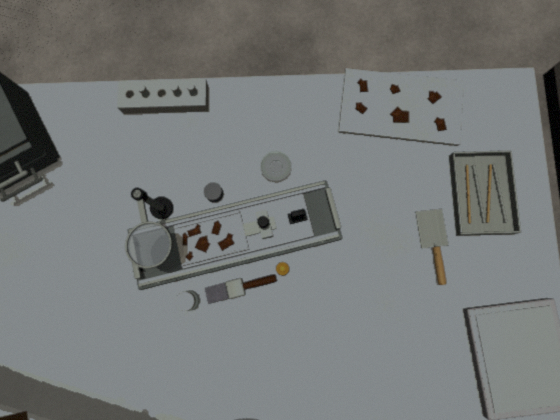

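The scene view shows the black handle near (272,240) and the knob near (291,212). In the top view they are near (297,216) and (263,222), with the lens at (150,245). Next I'll segment them and triangulate.

```bash
cat > h.py <<'E'
import numpy as np, cv2
from bench import ctrl
M={n:ctrl.camera_model(n) for n in("scene","top")}
def proj(n,p):
    c=M[n]["extrinsics"]@np.append(p,1); q=M[n]["mtx"]@np.array([c[0],-c[1],-c[2]]); return q[:2]/q[2]
def P(n): return M[n]["mtx"]@np.diag([1,-1,-1])@M[n]["extrinsics"][:3]
def ray(n,uv,z):
    E=M[n]["extrinsics"];R=E[:3,:3];o=-R.T@E[:3,3]
    d=np.linalg.inv(M[n]["mtx"])@np.array([*uv,1]);d=R.T@(d*[1,-1,-1]);return o+d*(z-o[2])/d[2]
def tri(a,b):
    X=cv2.triangulatePoints(P("scene"),P("top"),np.float64(a),np.float64(b))[:,0];return X[:3]/X[3]
E
python3 - <<'E'
from h import *
print("tcp",proj("scene",[.222,.610,.186]),proj("top",[.222,.610,.186]))
for n,r in (("scene",(215,120,390,300)),("top",(120,170,350,300))):
    im=cv2.imread(f"pics/{n}0.png"); x0,y0,x1,y1=r
    m=(im.max(2)<45).astype(np.uint8)*255; z=np.zeros_like(m); z[y0:y1,x0:x1]=m[y0:y1,x0:x1]
    k,l,st,c=cv2.connectedComponentsWithStats(z)
    for i in range(1,k):
        if st[i,4]>15: print(n,st[i],c[i].round(1))
    cv2.imwrite(f"pics/{n}0z.png",cv2.resize(im[y0:y1,x0:x1],None,fx=3,fy=3,interpolation=2))
E
```

```text
tcp [351.60907928  34.14707106] [-84.26013754 395.2812478 ]
scene [ 228  136  151  160 1212] [327.3 208.8]
scene [319 150  41  17 233] [341.6 158.2]
scene [313 163  33  20 280] [331.6 171.3]
scene [248 178  40  35 136] [265.7 198.8]
scene [308 183  13   9  45] [313.7 186.6]
scene [324 183   7  10  26] [327.3 187.5]
scene [297 193   9   9  30] [300.3 196.4]
scene [312 196  10   8  27] [316.5 199.1]
scene [285 206  10  15 123] [289.3 212.7]
scene [338 217  17  14 126] [345.1 224.9]
scene [277 220   8   6  27] [279.6 222.9]
scene [285 220  18  14  57] [295.2 227.7]
scene [278 221  49  67 127] [301.2 255.1]
scene [265 227  17  28 275] [272.6 241.4]
scene [238 247  31  15  70] [253.5 253.6]
scene [270 258  18   9  34] [278.1 262.6]
top [132 189  41  30 497] [157.  205.1]
top [210 192  13  10  37] [217.6 198.2]
top [289 210  18  13 172] [297.2 216.1]
top [258 217  11  11  99] [263.1 222.1]
top [158 234  22  38 325] [171.  257.7]
top [183 239   3   6  17] [183.9 241.6]
top [139 268   5  11  38] [141.4 272.6]
top [258 276  14   5  18] [264.4 277.7]
top [249 281  25   7  32] [260.8 283.9]
```

View pics/top0z.png

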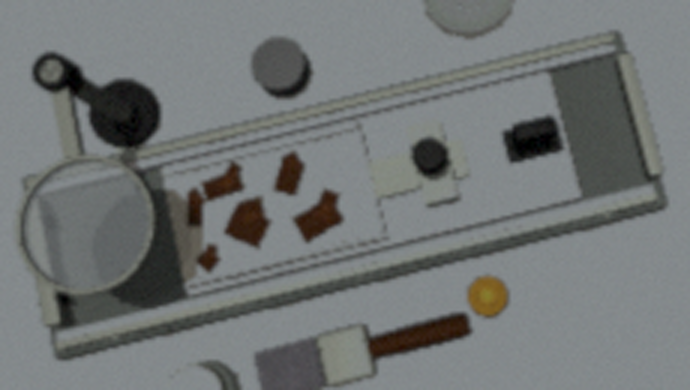

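View pics/scene0z.png

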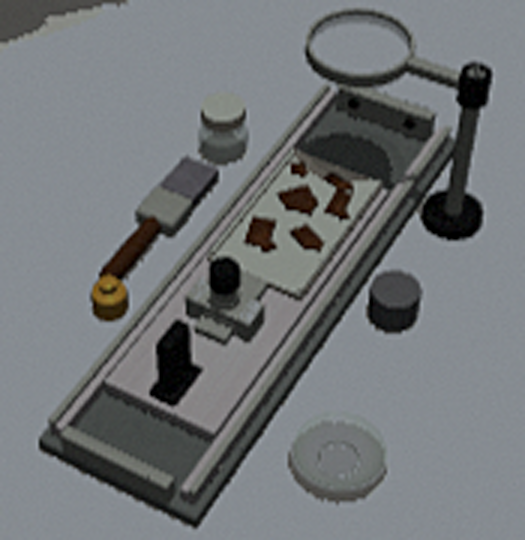

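Run:
```python
from h import *
K=tri((289.5,212.2),(263.2,222.2)); print("knob tri",K)
H=tri((272.3,238),(297.8,215.0)); print("handle tri",H)
k=ray("top",(263.2,222.2),.095); h=ray("top",(298.3,214.2),.097)
print("knob top ray",k,"handle",h, "d",np.linalg.norm((k-h)[:2]))
L=ray("top",(149.5,245.2),.16); print("lens",L, "lens scene tri",tri((215+360/3,120+47/3),(149.5,245.2)))
for a,b in((k,L),(h,k),(h,L)):
    d=(b-a)[:2];print("heading deg from y",np.degrees(np.arctan2(-d[0],d[1])),np.linalg.norm(d))
# edges
im=cv2.imread("pics/top0.png",0)
l=cv2.createLineSegmentDetector().detect(im)[0][:,0]
for s in l:
    a=ray("top",s[:2],.02);b=ray("top",s[2:],.02);d=(b-a)[:2]
    if np.linalg.norm(d)>.15 and 120<s[0]<350 and 170<s[1]<300:
        if d[1]<0:d=-d
        print(s.round(1),a[:2].round(3),b[:2].round(3),np.degrees(np.arctan2(-d[0],d[1])).round(2))
print(ray("top",(305,25),0))
for n,uv,z in(("film",(213.5,192),.035),("jar",(189,300),.055),("weight",(283,269),.038),("post",(138,194),.175)):print(n,ray("top",uv,z))
```

```text
knob tri [ 0.55245663 -0.05174     0.08450018]
handle tri [ 0.56919716 -0.13011235  0.06911493]
knob top ray [ 0.5509453  -0.05238132  0.095     ] handle [ 0.56653965 -0.1306333   0.097     ] d 0.07979070351868023
lens [0.49988081 0.17845969 0.16      ] lens scene tri [0.50067202 0.17988361 0.15780038]
heading deg from y 12.47356496520737 0.2364215560273719
heading deg from y 11.270467597426899 0.07979070351868023
heading deg from y 12.169992381118341 0.3161991079025209
[340.7 239.8 140.5 290. ] [ 0.515 -0.231] [0.408 0.243] 12.64
[139.3 285.5 339.1 235.8] [0.419 0.246] [ 0.524 -0.228] 12.54
[338.  230.2 260.4 250.9] [ 0.538 -0.226] [ 0.493 -0.04 ] 13.59
[226.8 256.5 311.7 234.8] [0.482 0.04 ] [ 0.528 -0.163] 12.88
[239.2 199.9 324.6 178.8] [0.618 0.01 ] [ 0.664 -0.199] 12.55
[299.4 194.6 175.5 225. ] [ 0.627 -0.137] [0.56  0.164] 12.48
[188.2 219.7 299.5 192.2] [0.572 0.133] [ 0.633 -0.137] 12.62
[171.8 216.6 238.3 200.1] [0.581 0.173] [0.617 0.012] 12.67
[ 1.08910809 -0.16568467  0.        ]
film [0.6357742  0.06939967 0.035     ]
jar [0.38407691 0.12016784 0.055     ]
weight [ 0.44889727 -0.09292318  0.038     ]
post [0.60490371 0.20052462 0.175     ]
```

```bash
cat >> h.py <<'E'
from scipy.spatial.transform import Rotation as Ro
def rep(target=None,head=12.55):
    s=ctrl.get_state();R=Ro.from_rotvec(s["tool_rot"]).as_matrix();p=np.array(s["position"])
    print("t",round(s["time"],2),"p",p.round(4),"F",np.round(s["ft_force"],2),"grip",round(s["grip_width"],3))
    a=np.radians(head);X=np.array([np.cos(a),np.sin(a),0])
    best=min((X,-X),key=lambda v:-v@R[:,1])
    Rt=np.column_stack([[0,0,-1],best,np.cross([0,0,-1],best)])
    rv=Ro.from_matrix(R.T@Rt).as_rotvec()
    print("R cols",R.T.round(3).tolist(),"rot units needed",(np.degrees(rv)/5).round(3))
    print("j",np.round(s["joint_positions"],2))
    if target is not None:
        print("travel units now",(R.T@(np.array(target)-p)/.3).round(4),"after rot",(Rt.T@(np.array(target)-p)/.3).round(4))
E
python3 - <<'E'
from h import *
rep([.568,-.130,.30])
E
```

```text
t 0.1 p [0.222  0.6103 0.1864] F [ 0.04 -1.02 -0.2 ] grip 0.997
R cols [[-0.0, -0.002, -1.0], [0.342, 0.94, -0.002], [0.94, -0.342, 0.0]] rot units needed [1.1494e+01 1.1000e-02 1.7000e-02]
j [-1.21  0.32 -0.07  1.45  0.02  1.37 -0.06]
travel units now [-0.3753 -1.9258  1.9272] after rot [-0.3788  0.5895  2.6594]
```

```bash
python3 -m jog '[{"rot":[1,0,0],"travel":[-0.13,0,0],"jaw":-1},{"rot":[1,0,0],"travel":[-0.13,0,0],"jaw":-1},{"rot":[1,0,0],"travel":[-0.12,0,0],"jaw":-1},{"rot":[1,0,0],"travel":[0,0,0],"jaw":-1},{"rot":[1,0,0],"travel":[0,0,0],"jaw":-1},{"rot":[1,0,0],"travel":[0,0,0],"jaw":-1},{"rot":[1,0,0],"travel":[0,0,0],"jaw":-1},{"rot":[1,0,0],"travel":[0,0,0],"jaw":-1}]' 40
python3 -m jog '[{"rot":[1,0,0],"travel":[0,0,0],"jaw":-1},{"rot":[1,0,0],"travel":[0,0,0],"jaw":-1},{"rot":[1,0,0],"travel":[0,0,0],"jaw":-1},{"rot":[0.5,0,0],"travel":[0,0,0],"jaw":-1},{"rot":[0,0,0],"travel":[0,0,0],"jaw":-1}]'
python3 -c "
from h import *
rep([.568,-.130,.30])"
```

```text
time: 0.9
position: [0.2221, 0.6106, 0.3007]
tool_rot: [0.817, 1.411, -0.819]
ft_force: [-0.8, 0.6, 0.7]
grip_width: 0.998
time: 1.4
position: [0.222, 0.6107, 0.3008]
tool_rot: [1.046, 1.304, -1.047]
ft_force: [0.5, -0.6, -0.6]
grip_width: 0.997
t 1.4 p [0.222  0.6107 0.3008] F [ 0.46 -0.57 -0.58] grip 0.997
R cols [[-0.0, -0.001, -1.0], [0.976, 0.217, -0.0], [0.217, -0.976, 0.001]] rot units needed [-0.007  0.011  0.005]
j [-1.3   0.3   0.05  1.26 -0.02  1.59 -1.03]
travel units now [0.0049 0.5907 2.6601] after rot [2.5000e-03 5.8920e-01 2.6604e+00]
```

```bash
python3 -m jog '[{"rot":[0,0,0],"travel":[0,0.06,0.13],"jaw":-1},{"rot":[0,0,0],"travel":[0,0.06,0.13],"jaw":-1},{"rot":[0,0,0],"travel":[0,0.06,0.13],"jaw":-1},{"rot":[0,0,0],"travel":[0,0.06,0.13],"jaw":-1},{"rot":[0,0,0],"travel":[0,0.06,0.13],"jaw":-1},{"rot":[0,0,0],"travel":[0,0.06,0.13],"jaw":-1},{"rot":[0,0,0],"travel":[0,0.06,0.13],"jaw":-1},{"rot":[0,0,0],"travel":[0,0.06,0.13],"jaw":-1}]'
python3 -m jog '[{"rot":[0,0,0],"travel":[0,0.02,0.13],"jaw":-1},{"rot":[0,0,0],"travel":[0,0.02,0.13],"jaw":-1},{"rot":[0,0,0],"travel":[0,0.02,0.13],"jaw":-1},{"rot":[0,0,0],"travel":[0,0.02,0.13],"jaw":-1},{"rot":[0,0,0],"travel":[0,0.02,0.13],"jaw":-1},{"rot":[0,0,0],"travel":[0,0.01,0.13],"jaw":-1},{"rot":[0,0,0],"travel":[0,0,0.13],"jaw":-1},{"rot":[0,0,0],"travel":[0,0,0.13],"jaw":-1}]'
python3 -c "
from h import *
rep([.568,-.130,.20])"
```

```text
time: 2.2
position: [0.4311, 0.3358, 0.3013]
tool_rot: [1.046, 1.305, -1.046]
ft_force: [0.6, 0.8, 0.5]
grip_width: 1.002
time: 3.0
position: [0.5302, 0.0385, 0.3012]
tool_rot: [1.046, 1.305, -1.046]
ft_force: [0.4, -0.1, 0.3]
grip_width: 0.999
t 3.0 p [0.5302 0.0385 0.3012] F [ 0.44 -0.14  0.25] grip 0.999
R cols [[-0.0, 0.0, -1.0], [0.976, 0.218, -0.0], [0.218, -0.976, -0.0]] rot units needed [ 0.01  -0.002  0.   ]
j [-0.66  0.03  0.55  1.57 -0.01  1.55  0.11]
travel units now [3.373e-01 4.000e-04 5.756e-01] after rot [0.3375 0.0009 0.5756]
```

```bash
python3 -m jog '[{"rot":[0,0,0],"travel":[0,0,0.14],"jaw":-1},{"rot":[0,0,0],"travel":[0,0,0.14],"jaw":-1},{"rot":[0,0,0],"travel":[0,0,0.14],"jaw":-1},{"rot":[0,0,0],"travel":[0.05,0,0.14],"jaw":-1},{"rot":[0,0,0],"travel":[0.14,0,0.0156],"jaw":-1},{"rot":[0,0,0],"travel":[0.14,0,0],"jaw":-1},{"rot":[0,0,0],"travel":[0,0,0],"jaw":-1}]'
python3 - <<'E'
from h import *
rep([.568,-.130,.068])
for n in("scene","top"):
    im=ctrl.get_image(n)[:,:,::-1]; cv2.imwrite(f"pics/{n}1.png",cv2.resize(im[110:310,180:400],None,fx=3,fy=3,interpolation=2))
E
```

```text
time: 3.7
position: [0.5633, -0.1278, 0.1965]
tool_rot: [1.043, 1.314, -1.053]
ft_force: [-0.6, 0.9, 0.1]
grip_width: 1.001
t 3.7 p [ 0.5633 -0.1278  0.1965] F [-0.6   0.88  0.07] grip 1.001
R cols [[-0.011, 0.001, -1.0], [0.976, 0.217, -0.011], [0.217, -0.976, -0.004]] rot units needed [-0.005 -0.04   0.122]
j [-0.44  0.2   0.71  1.64 -0.13  1.37  0.51]
travel units now [0.4281 0.0182 0.0122] after rot [0.4283 0.0136 0.0107]
```

View pics/scene1.png

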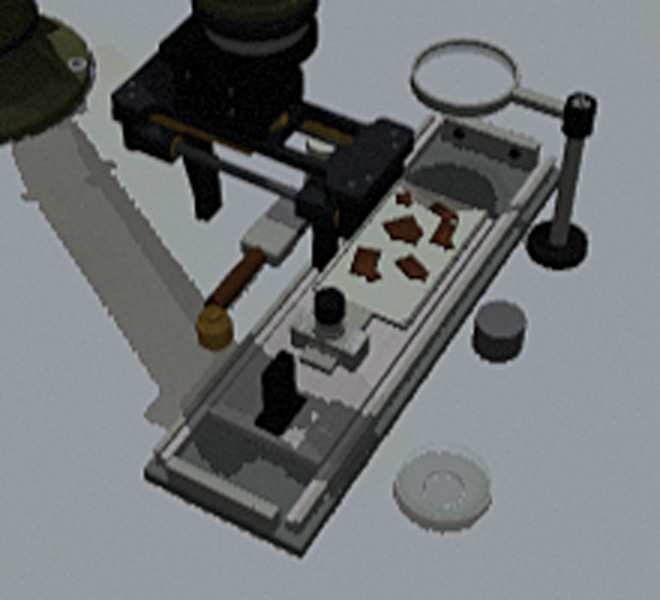

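View pics/top1.png

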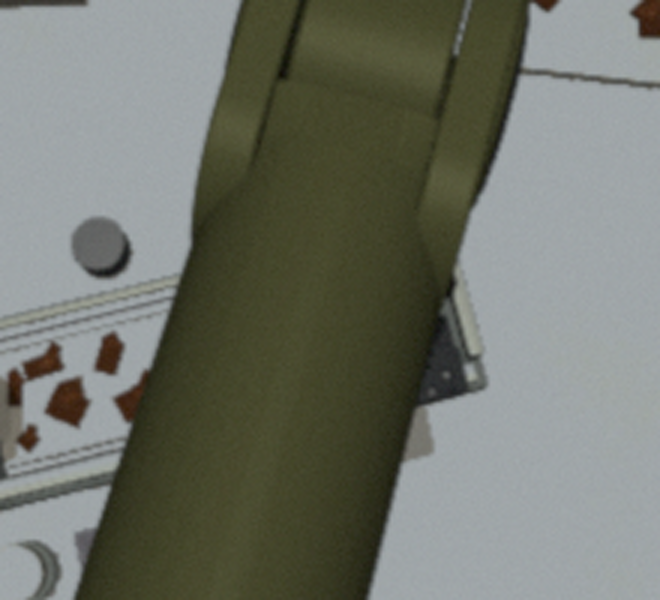

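The scene view shows the gripper open and crosswise to the slide, with its fingertips near zoom (205,215) and (322,265). The handle at zoom (282,385) is untouched. I'll trim the tilt and offset, then descend.

```bash
python3 -m jog '[{"rot":[0,-0.04,0.12],"travel":[0,0,0],"jaw":-1},{"rot":[0,0,0],"travel":[0.08,0.0136,0.0107],"jaw":-1},{"rot":[0,0,0],"travel":[0.08,0,0],"jaw":-1},{"rot":[0,0,0],"travel":[0.06,0,0],"jaw":-1},{"rot":[0,0,0],"travel":[0,0,0],"jaw":-1}]'
python3 - <<'E'
from h import *
rep([.568,-.130,.066])
for n in("scene",):
    im=ctrl.get_image(n)[:,:,::-1]; cv2.imwrite(f"pics/{n}2.png",cv2.resize(im[150:310,200:350],None,fx=4,fy=3.7,interpolation=2))
E
```

```text
time: 4.3
position: [0.5728, -0.1302, 0.1364]
tool_rot: [1.049, 1.296, -1.04]
ft_force: [-0.1, 0.3, -0.1]
grip_width: 0.998
t 4.3 p [ 0.5728 -0.1302  0.1364] F [-0.11  0.27 -0.13] grip 0.998
R cols [[0.011, -0.001, -1.0], [0.976, 0.218, 0.01], [0.218, -0.976, 0.003]] rot units needed [ 0.006  0.035 -0.116]
j [-0.42  0.24  0.7   1.71 -0.17  1.23  0.54]
travel units now [ 0.2345 -0.018  -0.0048] after rot [ 0.2347 -0.0156 -0.0041]
```

View pics/scene2.png

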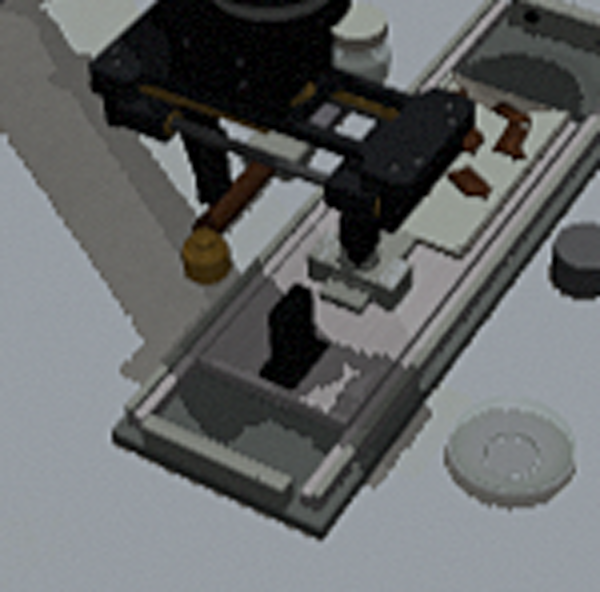

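```bash
python3 -m jog '[{"rot":[0,0.035,-0.116],"travel":[0,0,0],"jaw":-1},{"rot":[0,0,0],"travel":[0,-0.0156,-0.004],"jaw":-1},{"rot":[0,0,0],"travel":[0,0,0],"jaw":-1},{"rot":[0,0,0],"travel":[0,0,0],"jaw":-1}]'
python3 - <<'E'
from h import *
rep([.568,-.130,.066])
print([proj("scene",np.array([.568,-.130,z])).round() for z in(.083,.097,.136)])
E
```

```text
time: 4.75
position: [0.5685, -0.1307, 0.1372]
tool_rot: [1.047, 1.303, -1.046]
ft_force: [-0.3, 0.5, 0.2]
grip_width: 0.999
t 4.75 p [ 0.5685 -0.1307  0.1372] F [-0.27  0.54  0.2 ] grip 0.999
R cols [[0.002, -0.0, -1.0], [0.976, 0.217, 0.002], [0.217, -0.976, 0.0]] rot units needed [-0.007  0.005 -0.019]
j [-0.42  0.24  0.7   1.71 -0.16  1.24  0.54]
travel units now [ 0.2372 -0.0014 -0.0028] after rot [ 0.2372 -0.001  -0.0027]
[array([272., 234.]), array([272., 230.]), array([271., 219.])]
```

```bash
python3 -m jog '[{"rot":[0,0,0],"travel":[0.07,0,0],"jaw":-1},{"rot":[0,0,0],"travel":[0.07,0,0],"jaw":-1},{"rot":[0,0,0],"travel":[0.06,0,0],"jaw":-1},{"rot":[0,0,0],"travel":[0.037,0,0],"jaw":-1},{"rot":[0,0,0],"travel":[0,0,0],"jaw":-1},{"rot":[0,0,0],"travel":[0,0,0],"jaw":-1}]'
python3 - <<'E'
from h import *
rep([.568,-.130,.066])
for n in("scene",):
    im=ctrl.get_image(n)[:,:,::-1]; cv2.imwrite(f"pics/{n}3.png",cv2.resize(im[150:310,200:350],None,fx=4,fy=3.7,interpolation=2))
E
```

```text
time: 5.35
position: [0.5686, -0.1309, 0.0659]
tool_rot: [1.047, 1.303, -1.046]
ft_force: [0.3, -0.5, 0.1]
grip_width: 1.002
t 5.35 p [ 0.5686 -0.1309  0.0659] F [ 0.29 -0.53  0.05] grip 1.002
R cols [[0.001, -0.001, -1.0], [0.976, 0.217, 0.001], [0.217, -0.976, 0.001]] rot units needed [-0.008  0.009 -0.011]
j [-0.4   0.32  0.68  1.79 -0.22  1.11  0.58]
travel units now [-0.0004 -0.0014 -0.0033] after rot [-0.0004 -0.0014 -0.0033]
```

View pics/scene3.png

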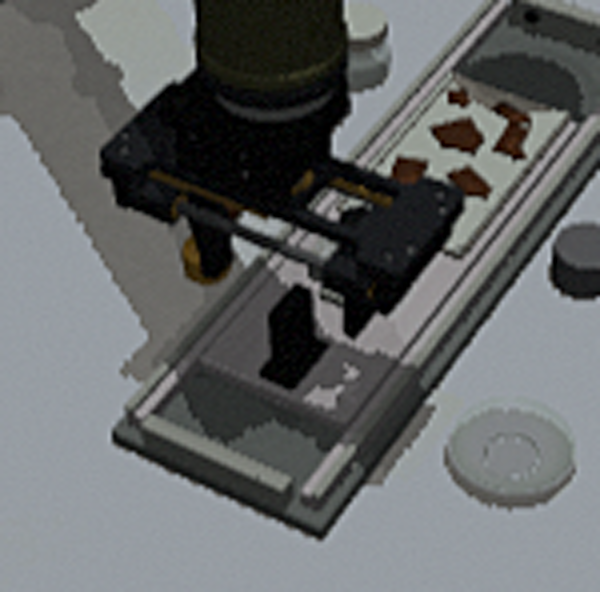

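Run:
```python
from h import *
s=ctrl.get_state();R=Ro.from_rotvec(s["tool_rot"]).as_matrix();p=s["position"]
for w in(-.05,0,.05):
    for b in (0,.019):
        q=proj("scene",p+R[:,1]*w-R[:,0]*b);print(w,b,((q-[200,150])*[4,3.7]).round())
print(R[:,1])
```

```text
-0.05 0 [218. 299.]
-0.05 0.019 [216. 280.]
0 0 [288. 329.]
0 0.019 [287. 310.]
0.05 0 [361. 360.]
0.05 0.019 [360. 341.]
[0.97625198 0.2166296  0.00191887]
```

```bash
python3 -m jog '[{"rot":[0,0,0],"travel":[0,-0.0014,-0.0033],"jaw":0},{"rot":[0,0,0],"travel":[0,0,0],"jaw":0.5},{"rot":[0,0,0],"travel":[0,0,0],"jaw":1},{"rot":[0,0,0],"travel":[0,0,0],"jaw":1},{"rot":[0,0,0],"travel":[0,0,0],"jaw":1},{"rot":[0,0,0],"travel":[0,0,0],"jaw":1},{"rot":[0,0,0],"travel":[0,0,0],"jaw":1}]' 30
python3 - <<'E'
from h import *
rep([.568,-.130,.066])
for n in("scene",):
    im=ctrl.get_image(n)[:,:,::-1]; cv2.imwrite(f"pics/{n}4.png",cv2.resize(im[150:310,200:350],None,fx=4,fy=3.7,interpolation=2))
E
```

```text
time: 6.1
position: [0.5676, -0.1298, 0.0653]
tool_rot: [1.047, 1.304, -1.047]
ft_force: [0.4, 1.0, -0.0]
grip_width: 0.453
t 6.1 p [ 0.5676 -0.1298  0.0653] F [ 0.43  0.98 -0.01] grip 0.453
R cols [[0.0, -0.0, -1.0], [0.976, 0.217, 0.0], [0.217, -0.976, 0.0]] rot units needed [-0.007  0.004 -0.004]
j [-0.4   0.31  0.68  1.79 -0.22  1.11  0.58]
travel units now [-0.0024  0.0012  0.0008] after rot [-0.0024  0.0012  0.0008]
```

View pics/scene4.png

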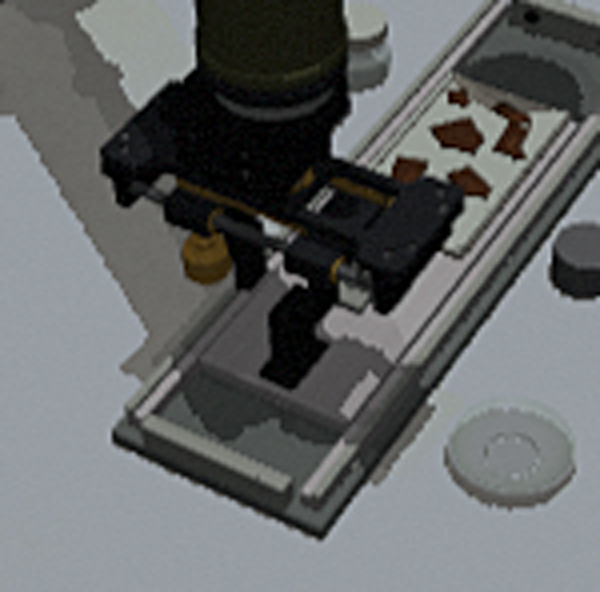

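```bash
python3 -m jog '[{"rot":[0,0,0],"travel":[0,0,0],"jaw":1},{"rot":[0,0,0],"travel":[0,0,0],"jaw":1}]'
python3 - <<'E'
from h import *
im=ctrl.get_image("scene")[:,:,::-1]; c=im[180:270,220:320]
cv2.imwrite("pics/scene5.png",cv2.resize(np.clip(c.astype(float)*2.2,0,255).astype(np.uint8),None,fx=6,fy=6,interpolation=2))
rep([.568,-.130,.066])
E
```

```text
time: 6.35
position: [0.5676, -0.1298, 0.0653]
tool_rot: [1.047, 1.304, -1.047]
ft_force: [0.8, -0.4, -0.6]
grip_width: 0.217
t 6.4 p [ 0.5676 -0.1298  0.0653] F [0.55 0.55 0.53] grip 0.17
R cols [[0.001, -0.0, -1.0], [0.976, 0.217, 0.0], [0.217, -0.976, 0.0]] rot units needed [-0.008  0.004 -0.005]
j [-0.4   0.31  0.68  1.79 -0.22  1.11  0.58]
travel units now [-0.0023  0.0011  0.0008] after rot [-0.0023  0.0011  0.0008]
```

View pics/scene5.png

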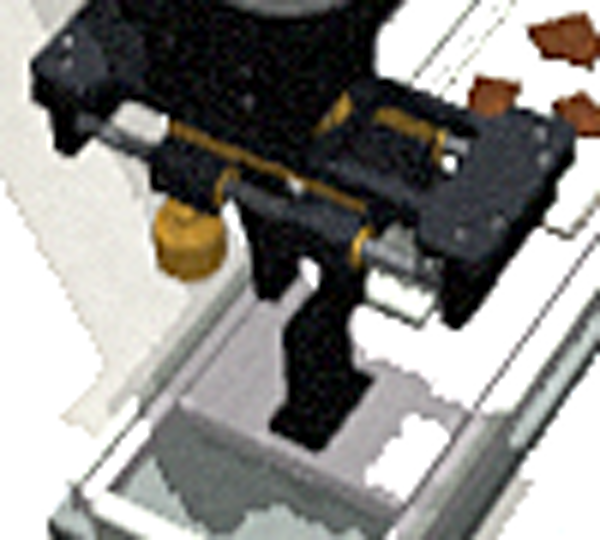

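```bash
python3 -m jog '[{"rot":[0,0,0],"travel":[0,0,0],"jaw":1},{"rot":[0,0,0],"travel":[0,0,0],"jaw":1},{"rot":[0,0,0],"travel":[0,0,0],"jaw":1}]'
python3 - <<'E'
from h import *
im=ctrl.get_image("scene")[:,:,::-1]; c=im[180:270,220:320]
cv2.imwrite("pics/scene6.png",cv2.resize(np.clip(c.astype(float)*3.5,0,255).astype(np.uint8),None,fx=6,fy=6,interpolation=2))
rep([.568,-.130,.066])
E
```

```text
time: 6.7
position: [0.5676, -0.1298, 0.0653]
tool_rot: [1.047, 1.304, -1.047]
ft_force: [-0.2, 0.1, -0.6]
grip_width: 0.012
t 6.75 p [ 0.5676 -0.1298  0.0653] F [ 1.1   0.34 -0.41] grip 0.003
R cols [[0.001, -0.0, -1.0], [0.976, 0.217, 0.001], [0.217, -0.976, 0.0]] rot units needed [-0.007  0.004 -0.006]
j [-0.4   0.31  0.68  1.79 -0.22  1.11  0.58]
travel units now [-0.0022  0.001   0.0008] after rot [-0.0022  0.001   0.0008]
```

View pics/scene6.png

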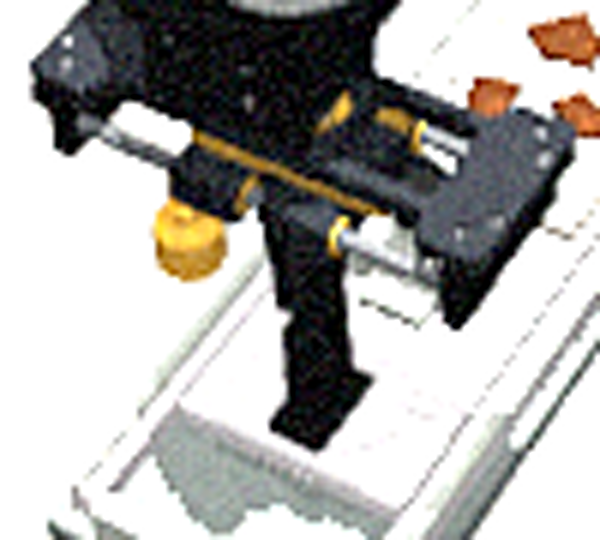

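The jaws shut fully at 0.003, so the grasp missed. I'll overlay the expected gripper geometry on the picture to see where the fingers really are.

Run:
```python
from h import *
print("base",proj("scene",[0,0,0]),proj("scene",[0,0,.0]))
s=ctrl.get_state();R=Ro.from_rotvec(s["tool_rot"]).as_matrix();p=np.array(s["position"])
im=ctrl.get_image("scene")[:,:,::-1]; cv2.imwrite("pics/scene7raw.png",im)
x0,y0,f=190,140,5
c=np.clip(cv2.resize(im[y0:y0+120,x0:x0+150],None,fx=f,fy=f,interpolation=2).astype(float)*2.5,0,255).astype(np.uint8)
def T(v): q=proj("scene",p+R@np.array(v)); return tuple(int(round(t)) for t in ((q-[x0,y0]+.5)*f))
def line(a,b,col): cv2.line(c,T(a),T(b),col,1)
for X in(-.070,):
  for a,b in (((-.095,-.0375),(.095,-.0375)),((.095,-.0375),(.095,.0375)),((.095,.0375),(-.095,.0375)),((-.095,.0375),(-.095,-.0375))):
    line((X,*a),(X,*b),(0,0,255))
line((0,0,0),(-.07,0,0),(0,255,0))
for w in(-.0095,.0095): line((0,-.015,w),(0,.015,w),(255,0,0))
for t in(-1,1):line((0,.015*t,-.0095),(0,.015*t,.0095),(255,0,0))
cv2.imwrite("pics/scene7.png",c)
```

```text
base [175.37487209 135.46658985] [175.37487209 135.46658985]
```

View pics/scene7.png

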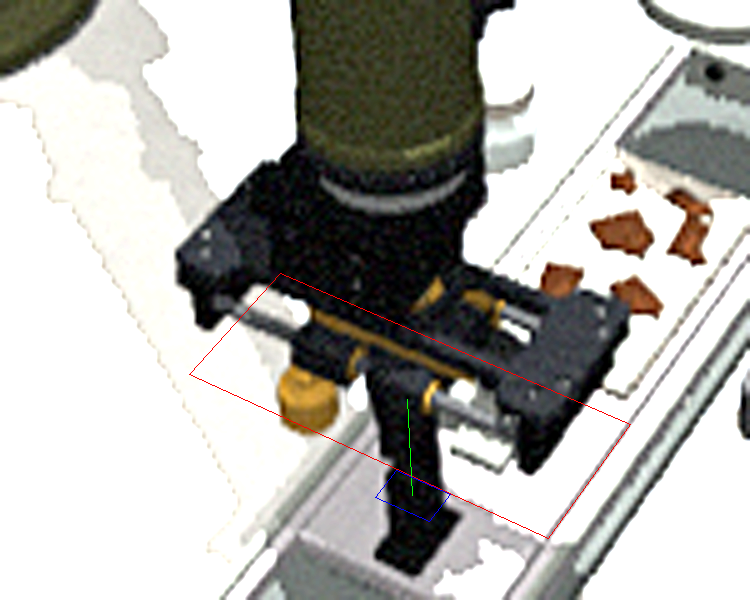

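```bash
cat > snap.py <<'E'
import sys
from h import *
n,tag,x0,y0,w,hh,f=sys.argv[1],sys.argv[2],*map(int,sys.argv[3:8])
im=ctrl.get_image(n)[:,:,::-1]; cv2.imwrite(f"pics/{tag}raw.png",im)
c=cv2.resize(im[y0:y0+hh,x0:x0+w],None,fx=f,fy=f,interpolation=2)
c=np.clip(c.astype(float)*2.2,0,255).astype(np.uint8)
s=ctrl.get_state();q=(proj(n,s["position"])-[x0,y0]+.5)*f
cv2.circle(c,tuple(int(v) for v in q),3,(0,0,255),-1); print("tcp px",q.round())
cv2.imwrite(f"pics/{tag}.png",c); rep()
E
python3 -m jog '[{"rot":[0,0,0],"travel":[-0.1,0,0],"jaw":1},{"rot":[0,0,0],"travel":[-0.12,0,0],"jaw":1},{"rot":[0,0,0],"travel":[-0.12,0,0],"jaw":1},{"rot":[0,0,0],"travel":[0,0,0],"jaw":1},{"rot":[0,0,0],"travel":[0,0,0],"jaw":1}]'
python3 snap.py scene a1 190 130 150 120 5
```

```text
time: 7.3
position: [0.5681, -0.1298, 0.168]
tool_rot: [1.048, 1.303, -1.045]
ft_force: [-0.1, -0.1, -0.1]
grip_width: 0.007
tcp px [404. 401.]
t 7.35 p [ 0.5672 -0.1295  0.1668] F [-0.16  0.05 -0.38] grip 0.008
R cols [[-0.0, 0.0, -1.0], [0.976, 0.217, -0.0], [0.217, -0.976, -0.0]] rot units needed [-0.004 -0.001  0.002]
j [-0.43  0.22  0.71  1.68 -0.15  1.3   0.52]
```

View pics/a1.png

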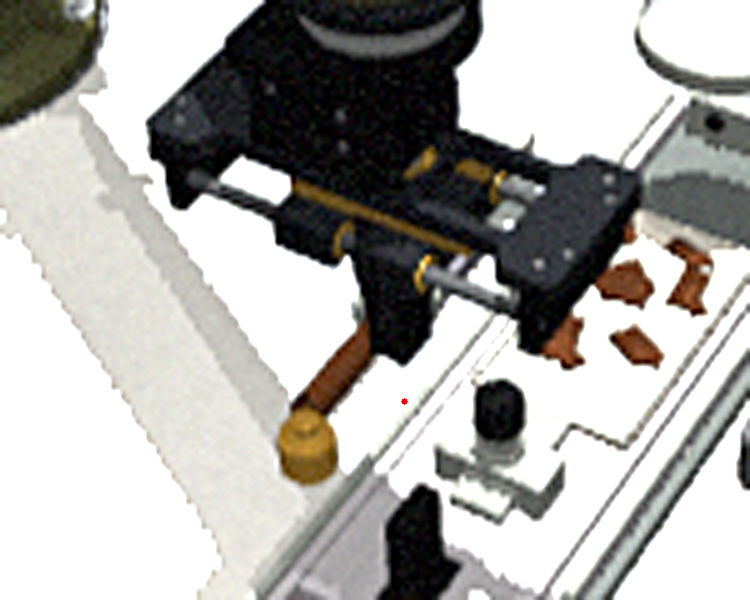

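The shut fingertips appear at about (400,340), but the reported TCP projects to (404,401), so there is an offset. I'll tilt the tool about the jaw axis so that the top camera sees the tips as well, then triangulate them.

```bash
python3 -m jog '[{"rot":[0,1,0],"travel":[-0.06,0,0],"jaw":1},{"rot":[0,1,0],"travel":[-0.06,0,0],"jaw":1},{"rot":[0,1,0],"travel":[0,0,0],"jaw":1},{"rot":[0,1,0],"travel":[0,0,0],"jaw":1},{"rot":[0,1,0],"travel":[0,0,0],"jaw":1},{"rot":[0,1,0],"travel":[0,0,0],"jaw":1},{"rot":[0,1,0],"travel":[0,0,0],"jaw":1},{"rot":[0,1,0],"travel":[0,0,0],"jaw":1}]'
python3 -m jog '[{"rot":[0,0,0],"travel":[0,0,0],"jaw":1},{"rot":[0,0,0],"travel":[0,0,0],"jaw":1}]'
python3 snap.py scene b1 190 90 150 120 5
python3 snap.py top b2 200 150 150 120 5
```

```text
time: 8.15
position: [0.5674, -0.1313, 0.2016]
tool_rot: [1.487, 1.853, -0.691]
ft_force: [-0.5, -0.1, 1.2]
grip_width: 0.007
time: 8.35
position: [0.5674, -0.1315, 0.2014]
tool_rot: [1.485, 1.85, -0.695]
ft_force: [-0.5, 1.1, -0.4]
grip_width: 0.004
tcp px [400. 547.]
t 8.4 p [ 0.5678 -0.1308  0.2027] F [0.88 0.27 0.13] grip 0.006
R cols [[-0.14, 0.627, -0.766], [0.976, 0.217, -0.0], [0.166, -0.748, -0.642]] rot units needed [-4.000e-03 -7.993e+00  2.000e-03]
j [ 0.1   0.6   0.64  1.33 -0.76  1.9   0.94]
tcp px [498. 276.]
t 8.45 p [ 0.5681 -0.1304  0.2035] F [ 0.41 -0.45 -0.28] grip 0.006
R cols [[-0.139, 0.627, -0.767], [0.976, 0.218, 0.001], [0.168, -0.748, -0.642]] rot units needed [ 0.012 -7.988 -0.009]
j [ 0.1   0.6   0.64  1.33 -0.76  1.9   0.94]
```

View pics/b1.png

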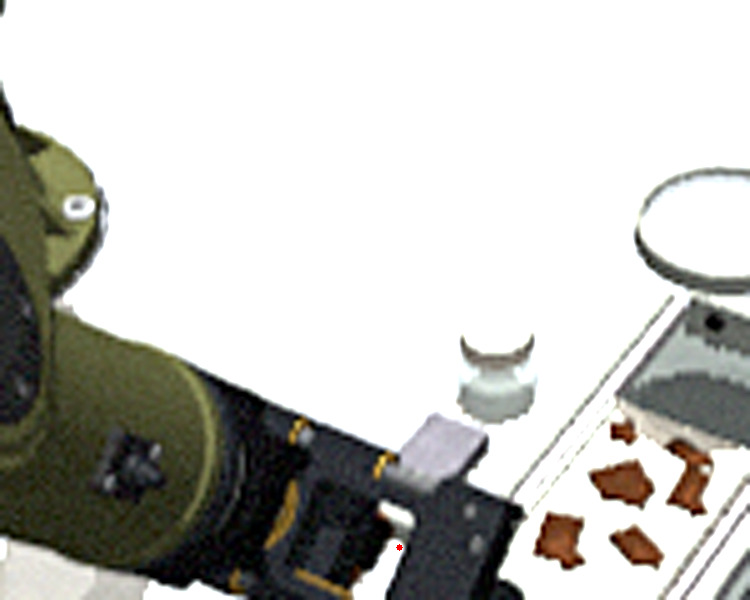

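View pics/b2.png

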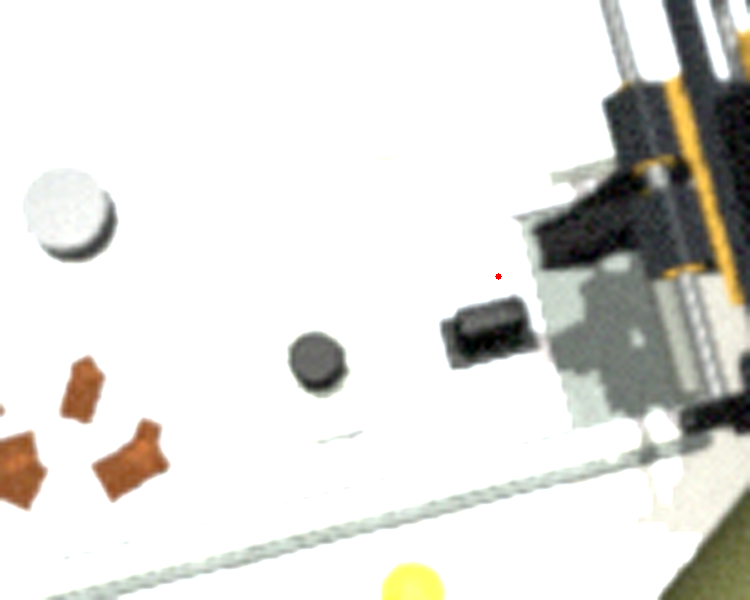

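Run:
```python
import cv2,numpy as np
a=cv2.imread("pics/a1raw.png")[165:210,245:295]; b=cv2.imread("pics/b2raw.png")[175:220,290:350]
for n,c in(("za",a),("zb",b)):
    cv2.imwrite(f"pics/{n}.png",np.clip(cv2.resize(c,None,fx=12,fy=12,interpolation=0).astype(float)*(5 if n=="zb" else 6),0,255).astype(np.uint8))
```

```text
(no output)
```

View pics/za.png

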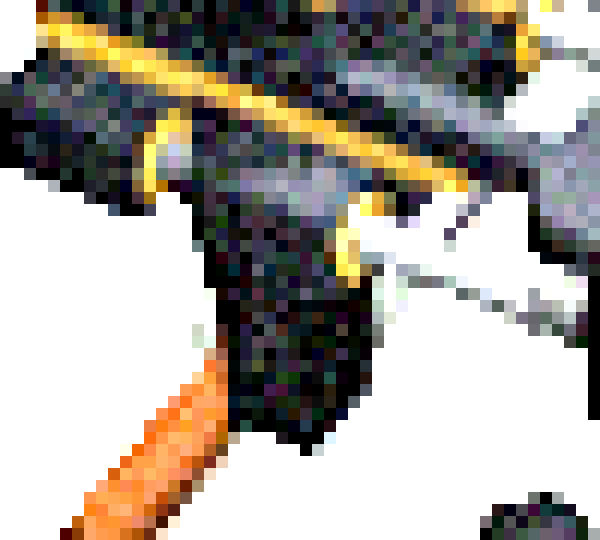

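View pics/zb.png

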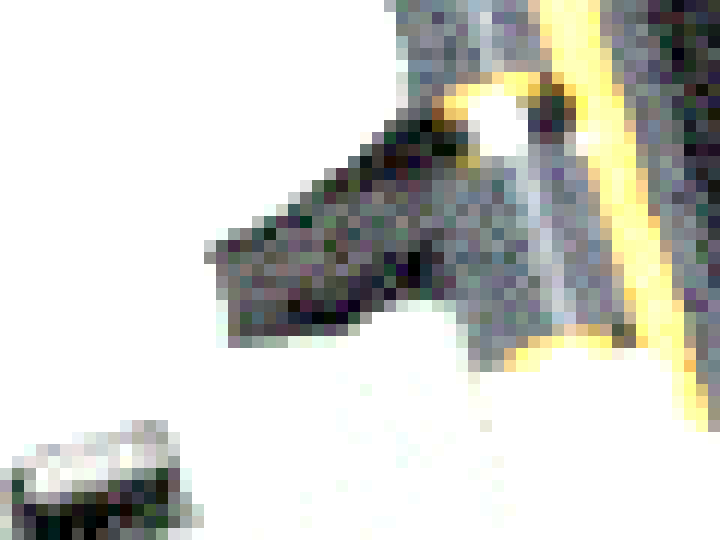

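Run:
```python
from h import *
from scipy.optimize import least_squares
Ra=np.array([[0,0,-1],[.976,.217,0],[.217,-.976,0]]).T; pa=np.array([.5675,-.1296,.1672])
Rb=np.array([[-.1395,.627,-.7665],[.976,.2175,0],[.167,-.748,-.642]]).T; pb=np.array([.5680,-.1306,.2030])
def f(o): return np.r_[proj("scene",pa+Ra@o)-[269.7,197.8],proj("top",pb+Rb@(o+[0,0,-.0095]))-[308,199.3]]
r=least_squares(f,np.zeros(3));print("tool-frame offset",r.x.round(4),"res",r.fun.round(2))
def g(o): return np.r_[proj("scene",pa+o)-[269.7,197.8],proj("top",pb+o+Rb@[0,0,-.0095])-[308,199.3]]
r=least_squares(g,np.zeros(3));print("world offset",r.x.round(4),"res",r.fun.round(2))
```

```text
tool-frame offset [-0.0375  0.     -0.0005] res [0.15 0.03 0.08 0.1 ]
world offset [ 0.005  -0.0167  0.0517] res [-4.09  0.81 -2.94 -2.12]
```

A single tool-frame offset of [-37.5, 0, 0] mm fits both views to about 0.1 px. So the real tips sit 37.5 mm behind the reported TCP, and I'll account for this from here on. Next: untilt, open and descend onto the handle.

```bash
python3 -m jog '[{"rot":[0,-1,0],"travel":[0,0,0],"jaw":-1},{"rot":[0,-1,0],"travel":[0,0,0],"jaw":-1},{"rot":[0,-1,0],"travel":[0,0,0],"jaw":-1},{"rot":[0,-1,0],"travel":[0,0,0],"jaw":-1},{"rot":[0,-1,0],"travel":[0,0,0],"jaw":-1},{"rot":[0,-1,0],"travel":[0,0,0],"jaw":-1},{"rot":[0,-1,0],"travel":[0,0,0],"jaw":-1},{"rot":[0,-1,0],"travel":[0,0,0],"jaw":-1}]'
python3 -m jog '[{"rot":[0,0,0],"travel":[0,0,0],"jaw":-1},{"rot":[0,0,0],"travel":[0,0,0],"jaw":-1},{"rot":[0,0,0],"travel":[0,0,0],"jaw":-1}]'
python3 -c "
from h import *
rep([.568,-.130,.028])"
```

```text
time: 9.25
position: [0.5686, -0.1299, 0.205]
tool_rot: [1.045, 1.3, -1.043]
ft_force: [0.6, 0.4, -0.4]
grip_width: 0.652
time: 9.55
position: [0.5678, -0.1323, 0.2037]
tool_rot: [1.049, 1.303, -1.047]
ft_force: [-0.7, 0.6, 0.0]
grip_width: 0.921
t 9.55 p [ 0.5678 -0.1323  0.2037] F [-0.66  0.62  0.04] grip 0.921
R cols [[0.001, 0.0, -1.0], [0.977, 0.215, 0.001], [0.215, -0.977, -0.0]] rot units needed [-0.021 -0.002 -0.014]
j [-0.47  0.2   0.75  1.62 -0.14  1.37  0.52]
travel units now [ 0.5858  0.0016 -0.0073] after rot [ 0.5858  0.0023 -0.0074]
```

```bash
python3 -m jog '[{"rot":[0,0,0],"travel":[0.14,0,0],"jaw":-1},{"rot":[0,0,0],"travel":[0.13,0,0],"jaw":-1},{"rot":[0,0,0],"travel":[0.1,0,0],"jaw":-1},{"rot":[0,0,0],"travel":[0.07,0,0],"jaw":-1},{"rot":[0,0,0],"travel":[0.03,0,0],"jaw":-1},{"rot":[0,0,0],"travel":[0,0,0],"jaw":-1},{"rot":[0,0,0],"travel":[0,0,0],"jaw":-1}]'
python3 -c "
from h import *
rep([.568,-.130,.028])"
```

```text
time: 10.25
position: [0.5687, -0.1325, 0.0632]
tool_rot: [1.048, 1.302, -1.047]
ft_force: [0.3, 0.0, 0.2]
grip_width: 1.002
t 10.25 p [ 0.5687 -0.1325  0.0632] F [0.27 0.04 0.19] grip 1.002
R cols [[0.002, -0.001, -1.0], [0.977, 0.215, 0.002], [0.215, -0.977, 0.001]] rot units needed [-0.023  0.013 -0.019]
j [-0.42  0.33  0.72  1.79 -0.24  1.11  0.59]
travel units now [ 0.1175 -0.0007 -0.0088] after rot [ 0.1175 -0.0005 -0.0087]
```

```bash
python3 -m jog '[{"rot":[0,0,0],"travel":[0.04,0,-0.0087],"jaw":-1},{"rot":[0,0,0],"travel":[0.04,0,0],"jaw":-1},{"rot":[0,0,0],"travel":[0.038,0,0],"jaw":-1},{"rot":[0,0,0],"travel":[0,0,0],"jaw":-1},{"rot":[0,0,0],"travel":[0,0,0],"jaw":0},{"rot":[0,0,0],"travel":[0,0,0],"jaw":0.5}]'
python3 snap.py scene c1 190 140 150 120 5
```

```text
time: 10.85
position: [0.5677, -0.129, 0.0272]
tool_rot: [1.047, 1.303, -1.046]
ft_force: [0.6, 0.0, -0.3]
grip_width: 0.897
tcp px [417. 543.]
t 10.9 p [ 0.5678 -0.129   0.0273] F [-0.18 -0.57  1.03] grip 0.856
R cols [[0.001, -0.0, -1.0], [0.976, 0.217, 0.001], [0.217, -0.976, 0.001]] rot units needed [-0.008  0.008 -0.014]
j [-0.41  0.37  0.7   1.83 -0.27  1.04  0.61]
```

View pics/c1.png

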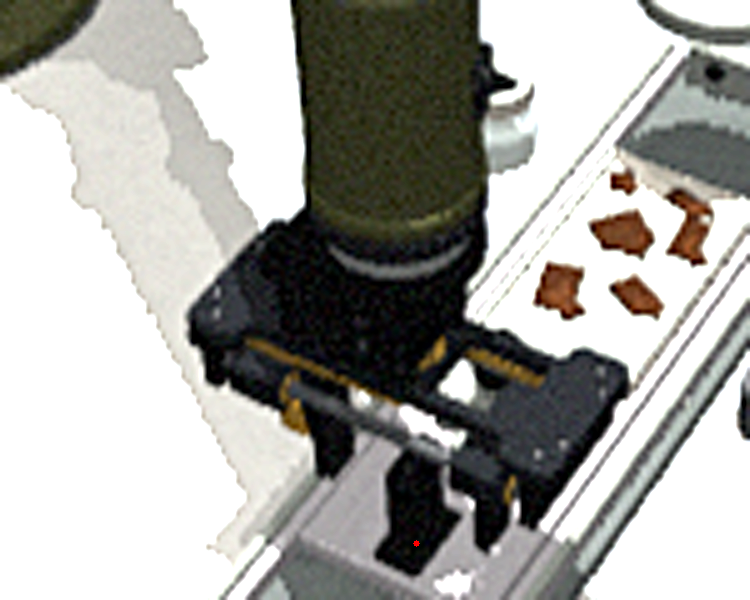

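Now the fingers (tips near (335,470) and (490,545)) straddle the handle at (415,490). Closing.

```bash
python3 -m jog '[{"rot":[0,0,0],"travel":[0,0,0],"jaw":1},{"rot":[0,0,0],"travel":[0,0,0],"jaw":1},{"rot":[0,0,0],"travel":[0,0,0],"jaw":1},{"rot":[0,0,0],"travel":[0,0,0],"jaw":1},{"rot":[0,0,0],"travel":[0,0,0],"jaw":1},{"rot":[0,0,0],"travel":[0,0,0],"jaw":1},{"rot":[0,0,0],"travel":[0,0,0],"jaw":1},{"rot":[0,0,0],"travel":[0,0,0],"jaw":1}]' 30
python3 -m jog '[{"rot":[0,0,0],"travel":[0,0,0],"jaw":1},{"rot":[0,0,0],"travel":[0,0,0],"jaw":1},{"rot":[0,0,0],"travel":[0,0,0],"jaw":1}]'
python3 -c "
from h import *
rep([.568,-.130,.028])"
```

```text
time: 11.7
position: [0.5696, -0.1284, 0.027]
tool_rot: [1.048, 1.301, -1.044]
ft_force: [5.9, -0.1, -3.2]
grip_width: 0.16
time: 12.0
position: [0.5696, -0.1284, 0.0271]
tool_rot: [1.047, 1.301, -1.044]
ft_force: [5.0, -0.1, -3.4]
grip_width: 0.162
t 12.0 p [ 0.5696 -0.1284  0.0271] F [ 4.99 -0.14 -3.36] grip 0.162
R cols [[0.004, -0.001, -1.0], [0.976, 0.217, 0.004], [0.217, -0.976, 0.002]] rot units needed [ 0.002  0.02  -0.048]
j [-0.41  0.37  0.7   1.83 -0.27  1.04  0.61]
travel units now [-0.0031 -0.0063  0.0041] after rot [-0.0031 -0.0064  0.004 ]
```

```bash
python3 -m jog '[{"rot":[0,0,0],"travel":[0,0.005,-0.02],"jaw":1},{"rot":[0,0,0],"travel":[0,0,-0.04],"jaw":1},{"rot":[0,0,0],"travel":[0,0,-0.05],"jaw":1},{"rot":[0,0,0],"travel":[0,0,-0.05],"jaw":1},{"rot":[0,0,0],"travel":[0,0,-0.05],"jaw":1},{"rot":[0,0,0],"travel":[0,0,-0.04],"jaw":1},{"rot":[0,0,0],"travel":[0,0,-0.02],"jaw":1},{"rot":[0,0,0],"travel":[0,0,0],"jaw":1}]'
python3 -c "
from h import *
rep([.548,-.040,.028])"
```

```text
time: 12.8
position: [0.5514, -0.0476, 0.027]
tool_rot: [1.047, 1.306, -1.045]
ft_force: [0.2, 2.7, 1.2]
grip_width: 0.162
t 12.8 p [ 0.5514 -0.0476  0.027 ] F [0.16 2.75 1.16] grip 0.162
R cols [[0.001, 0.001, -1.0], [0.976, 0.218, 0.001], [0.218, -0.976, -0.001]] rot units needed [ 0.01  -0.014 -0.009]
j [-0.55  0.3   0.68  1.9  -0.22  1.02  0.44]
travel units now [-0.0033 -0.0055 -0.0273] after rot [-0.0033 -0.0055 -0.0273]
```

```bash
python3 -m jog '[{"rot":[0,0,0],"travel":[0,0,-0.012],"jaw":1},{"rot":[0,0,0],"travel":[0,0,-0.01],"jaw":1},{"rot":[0,0,0],"travel":[0,0,0],"jaw":1}]'
python3 -m jog '[{"rot":[0,0,0],"travel":[0,0,-0.008],"jaw":1},{"rot":[0,0,0],"travel":[0,0,-0.008],"jaw":1},{"rot":[0,0,0],"travel":[0,0,0],"jaw":1}]'
python3 -c "
from h import *
rep([.548,-.040,.028])"
```

```text
time: 13.1
position: [0.5504, -0.0431, 0.027]
tool_rot: [1.047, 1.303, -1.046]
ft_force: [3.8, -0.6, -0.1]
grip_width: 0.157
time: 13.4
position: [0.5492, -0.0378, 0.027]
tool_rot: [1.047, 1.304, -1.046]
ft_force: [4.5, -1.3, 0.5]
grip_width: 0.154
t 13.4 p [ 0.5492 -0.0378  0.027 ] F [ 4.46 -1.29  0.54] grip 0.154
R cols [[0.001, 0.0, -1.0], [0.976, 0.217, 0.001], [0.217, -0.976, 0.0]] rot units needed [-0.003  0.002 -0.013]
j [-0.57  0.29  0.68  1.9  -0.21  1.02  0.42]
travel units now [-0.0033 -0.0054  0.0061] after rot [-0.0033 -0.0054  0.0061]
```

```bash
python3 -m jog '[{"rot":[0,0,0],"travel":[0,0,-0.008],"jaw":1},{"rot":[0,0,0],"travel":[0,0,-0.008],"jaw":1},{"rot":[0,0,0],"travel":[0,0,0],"jaw":1}]'
python3 -m jog '[{"rot":[0,0,0],"travel":[0,0,-0.008],"jaw":1},{"rot":[0,0,0],"travel":[0,0,-0.008],"jaw":1},{"rot":[0,0,0],"travel":[0,0,0],"jaw":1}]'
```

```text
time: 13.7
position: [0.5492, -0.0377, 0.027]
tool_rot: [1.046, 1.297, -1.049]
ft_force: [7.2, -10.0, -3.9]
grip_width: 0.159
time: 14.0
position: [0.5493, -0.0377, 0.0271]
tool_rot: [1.044, 1.29, -1.052]
ft_force: [11.1, -17.2, -8.4]
grip_width: 0.157
```

The sled hit the stop: position stays frozen at y = -0.0377 while the force rises to -17 N. I'll unload, open and lift, then check with the cameras.

```bash
python3 -m jog '[{"rot":[0,0,0],"travel":[0,0,0.012],"jaw":1},{"rot":[0,0,0],"travel":[0,0,0.01],"jaw":1},{"rot":[0,0,0],"travel":[0,0,0],"jaw":1}]'
python3 -m jog '[{"rot":[0,0,0],"travel":[0,0,0],"jaw":-1},{"rot":[0,0,0],"travel":[0,0,0],"jaw":-1},{"rot":[0,0,0],"travel":[0,0,0],"jaw":-1},{"rot":[0,0,0],"travel":[0,0,0],"jaw":-1},{"rot":[0,0,0],"travel":[0,0,0],"jaw":-1},{"rot":[0,0,0],"travel":[0,0,0],"jaw":-1},{"rot":[0,0,0],"travel":[0,0,0],"jaw":-1},{"rot":[0,0,0],"travel":[0,0,0],"jaw":-1}]'
python3 -m jog '[{"rot":[0,0,0],"travel":[-0.08,0,0],"jaw":-1},{"rot":[0,0,0],"travel":[-0.1,0,0],"jaw":-1},{"rot":[0,0,0],"travel":[-0.1,0,0],"jaw":-1},{"rot":[0,0,0],"travel":[-0.08,0,0],"jaw":-1},{"rot":[0,0,0],"travel":[0,0,0],"jaw":-1},{"rot":[0,0,0],"travel":[0,0,0],"jaw":-1}]'
python3 snap.py scene d1 220 110 150 120 5
```

```text
time: 14.3
position: [0.5491, -0.0374, 0.0271]
tool_rot: [1.047, 1.301, -1.048]
ft_force: [6.4, -4.7, -1.2]
grip_width: 0.156
time: 15.1
position: [0.5482, -0.0353, 0.0268]
tool_rot: [1.047, 1.304, -1.047]
ft_force: [-0.3, -0.5, -0.3]
grip_width: 0.802
time: 15.7
position: [0.5482, -0.0352, 0.1349]
tool_rot: [1.047, 1.304, -1.046]
ft_force: [-1.0, 0.4, -0.3]
grip_width: 1.002
tcp px [365. 420.]
t 15.75 p [ 0.5475 -0.0352  0.134 ] F [ 0.14 -0.37  0.47] grip 0.998
R cols [[-0.001, -0.0, -1.0], [0.976, 0.217, -0.001], [0.217, -0.976, 0.0]] rot units needed [-0.006  0.     0.008]
j [-0.63  0.16  0.71  1.8  -0.11  1.22  0.33]
```

View pics/d1.png

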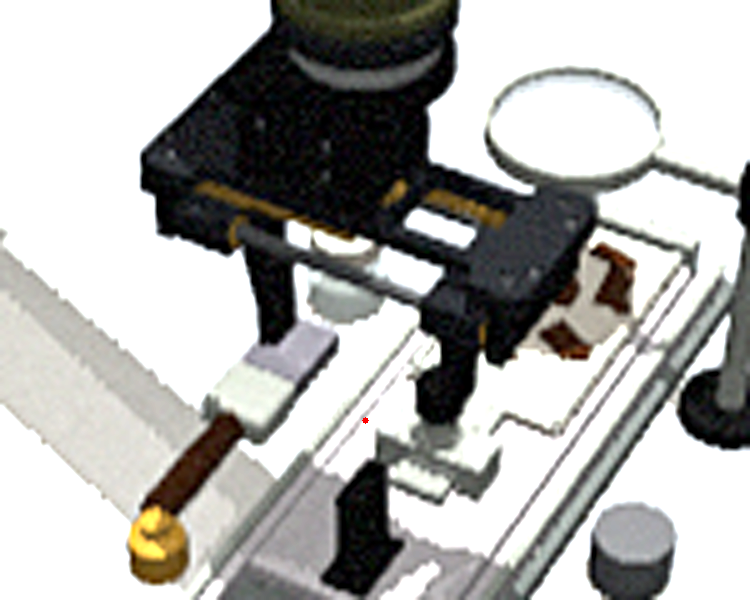

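The scene view shows the sled home, with the knob at crop (437,395) down on its barrel and the handle at (365,515). Two predictions of the knob at home agree: lens minus 144 mm gives (0.531, 0.0385), and start plus measured travel gives (0.5313, 0.0388). Moving over it.

```bash
python3 -c "
from h import *
print(ray('scene',(306.9,188.5),.087))
rep([.5313,.0388,.030])"
```

```text
[0.53098246 0.03717863 0.087     ]
t 15.75 p [ 0.5475 -0.0352  0.134 ] F [ 0.14 -0.37  0.47] grip 0.998
R cols [[-0.001, -0.0, -1.0], [0.976, 0.217, -0.001], [0.217, -0.976, 0.0]] rot units needed [-0.006  0.     0.008]
j [-0.63  0.16  0.71  1.8  -0.11  1.22  0.33]
travel units now [ 0.3467  0.0009 -0.2526] after rot [ 0.3467  0.0008 -0.2526]
```

```bash
python3 -m jog '[{"rot":[0,0,0],"travel":[0,0.001,-0.08],"jaw":-1},{"rot":[0,0,0],"travel":[0,0,-0.1],"jaw":-1},{"rot":[0,0,0],"travel":[0,0,-0.072],"jaw":-1},{"rot":[0,0,0],"travel":[0,0,0],"jaw":-1},{"rot":[0,0,0],"travel":[0,0,0],"jaw":-1}]'
python3 snap.py scene e1 220 110 150 120 5
python3 -c "
from h import *
rep([.5313,.0388,.030])"
```

```text
time: 16.25
position: [0.5312, 0.0383, 0.1335]
tool_rot: [1.044, 1.305, -1.048]
ft_force: [-0.2, -0.6, 0.1]
grip_width: 1.0
tcp px [440. 328.]
t 16.3 p [0.5315 0.0374 0.1339] F [-0.81 -0.34  0.07] grip 1.001
R cols [[-0.001, -0.002, -1.0], [0.976, 0.216, -0.001], [0.216, -0.976, 0.001]] rot units needed [-0.015  0.016  0.015]
j [-0.73  0.11  0.66  1.83 -0.07  1.22  0.17]
t 16.3 p [0.5315 0.0374 0.1339] F [-0.81 -0.34  0.07] grip 1.001
R cols [[-0.001, -0.002, -1.0], [0.976, 0.216, -0.001], [0.216, -0.976, 0.001]] rot units needed [-0.015  0.016  0.015]
j [-0.73  0.11  0.66  1.83 -0.07  1.22  0.17]
travel units now [ 0.3462  0.0007 -0.0053] after rot [ 3.462e-01  2.000e-04 -4.800e-03]
```

View pics/e1.png

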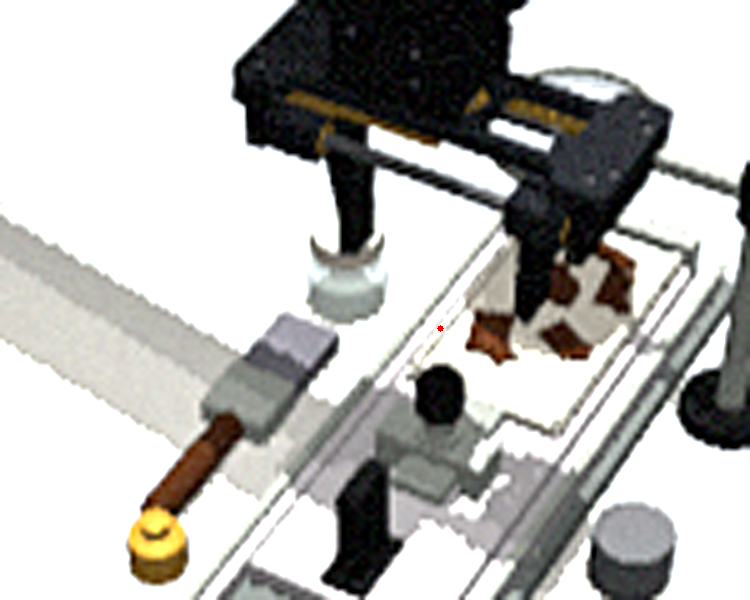

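The knob is at crop (440,393), straight below the projected tool axis. Descending.

```bash
python3 -m jog '[{"rot":[0,0,0],"travel":[0.1,0,-0.004],"jaw":-1},{"rot":[0,0,0],"travel":[0.1,0,0],"jaw":-1},{"rot":[0,0,0],"travel":[0.08,0,0],"jaw":-1},{"rot":[0,0,0],"travel":[0.04,0,0],"jaw":-1},{"rot":[0,0,0],"travel":[0.024,0,0],"jaw":-1},{"rot":[0,0,0],"travel":[0,0,0],"jaw":-1},{"rot":[0,0,0],"travel":[0,0,0],"jaw":-1}]'
python3 snap.py scene f1 220 110 150 120 5
python3 -c "
from h import *
rep([.5313,.0388,.030])"
```

```text
time: 17.0
position: [0.5328, 0.0394, 0.0325]
tool_rot: [1.048, 1.303, -1.046]
ft_force: [0.3, -0.7, -0.1]
grip_width: 0.999
tcp px [440. 467.]
t 17.05 p [0.5329 0.0396 0.0327] F [ 0.3  -0.32 -0.12] grip 1.001
R cols [[0.002, 0.0, -1.0], [0.976, 0.216, 0.002], [0.216, -0.976, 0.0]] rot units needed [-0.01   0.004 -0.028]
j [-0.7   0.24  0.64  1.94 -0.17  1.02  0.24]
t 17.05 p [0.5329 0.0396 0.0327] F [ 0.3  -0.32 -0.12] grip 1.001
R cols [[0.002, 0.0, -1.0], [0.976, 0.216, 0.002], [0.216, -0.976, 0.0]] rot units needed [-0.01   0.004 -0.028]
j [-0.7   0.24  0.64  1.94 -0.17  1.02  0.24]
travel units now [ 0.009  -0.0059  0.0015] after rot [ 0.009  -0.0058  0.0015]
```

View pics/f1.png

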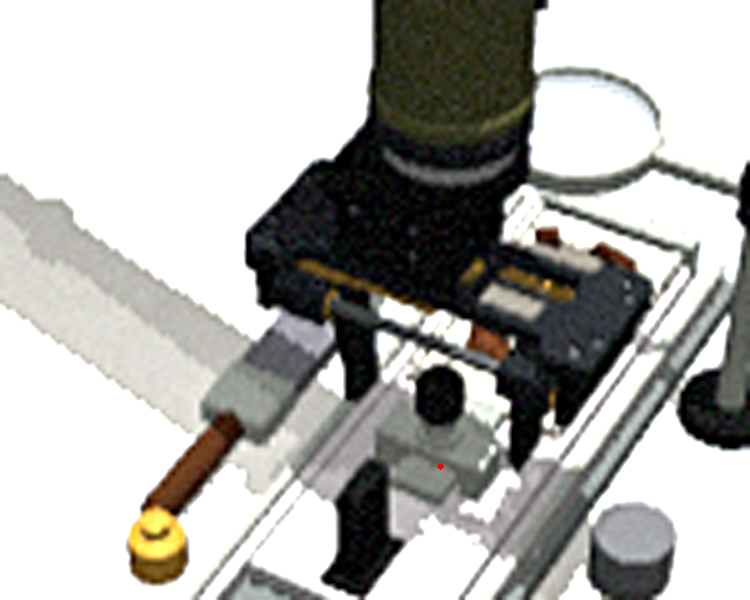

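The fingers straddle the knob: tips at (360,400) and (522,465), with the knob midway at (440,395). Closing.

```bash
python3 -m jog '[{"rot":[0,0,0],"travel":[0.003,-0.005,0],"jaw":0},{"rot":[0,0,0],"travel":[0,0,0],"jaw":1},{"rot":[0,0,0],"travel":[0,0,0],"jaw":1},{"rot":[0,0,0],"travel":[0,0,0],"jaw":1},{"rot":[0,0,0],"travel":[0,0,0],"jaw":1},{"rot":[0,0,0],"travel":[0,0,0],"jaw":1},{"rot":[0,0,0],"travel":[0,0,0],"jaw":1},{"rot":[0,0,0],"travel":[0,0,0],"jaw":1}]' 45
python3 -m jog '[{"rot":[0,0,0],"travel":[0,0,0],"jaw":1},{"rot":[0,0,0],"travel":[0,0,0],"jaw":1},{"rot":[0,0,0],"travel":[0,0,0],"jaw":1}]'
python3 -c "
from h import *
rep([.5313,.0388,.030])"
```

```text
time: 17.85
position: [0.5304, 0.0393, 0.0307]
tool_rot: [1.047, 1.304, -1.047]
ft_force: [0.5, -0.3, -0.7]
grip_width: 0.354
time: 18.15
position: [0.5318, 0.0397, 0.0308]
tool_rot: [1.048, 1.302, -1.044]
ft_force: [5.6, 1.2, -4.7]
grip_width: 0.279
t 18.15 p [0.5318 0.0397 0.0308] F [ 5.63  1.15 -4.69] grip 0.279
R cols [[0.003, -0.0, -1.0], [0.976, 0.217, 0.003], [0.217, -0.976, 0.001]] rot units needed [-0.004  0.012 -0.038]
j [-0.7   0.24  0.64  1.94 -0.17  1.01  0.24]
travel units now [ 0.0026 -0.0024  0.0024] after rot [ 0.0026 -0.0024  0.0024]
```

```bash
python3 -m jog '[{"rot":[0,0,0],"travel":[0,0,0],"jaw":1},{"rot":[0,0,0],"travel":[0,0,0],"jaw":1}]'
python3 snap.py scene g1 255 140 100 80 7
```

```text
time: 18.35
position: [0.5318, 0.0397, 0.0308]
tool_rot: [1.048, 1.302, -1.045]
ft_force: [5.1, 1.1, -3.7]
grip_width: 0.279
tcp px [369. 446.]
t 18.4 p [0.5319 0.0396 0.0308] F [ 5.17  0.58 -5.19] grip 0.281
R cols [[0.003, -0.0, -1.0], [0.976, 0.217, 0.003], [0.217, -0.976, 0.001]] rot units needed [-0.005  0.011 -0.038]
j [-0.7   0.24  0.64  1.94 -0.17  1.01  0.24]
```

View pics/g1.png

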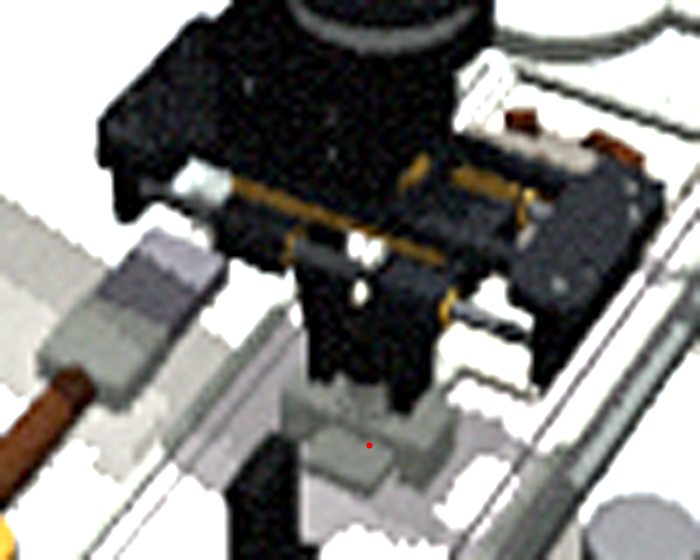

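The fingers hold the knob at (370,350). Now I'll pull up gently and watch the force.

```bash
python3 -m jog '[{"rot":[0,0,0],"travel":[-0.01,0,0],"jaw":1},{"rot":[0,0,0],"travel":[-0.01,0,0],"jaw":1},{"rot":[0,0,0],"travel":[0,0,0],"jaw":1}]' 55
python3 -m jog '[{"rot":[0,0,0],"travel":[-0.01,0,0],"jaw":1},{"rot":[0,0,0],"travel":[-0.01,0,0],"jaw":1},{"rot":[0,0,0],"travel":[0,0,0],"jaw":1}]'
python3 -m jog '[{"rot":[0,0,0],"travel":[-0.006,0,0],"jaw":1},{"rot":[0,0,0],"travel":[0,0,0],"jaw":1}]'
```

```text
time: 18.7
position: [0.5318, 0.0396, 0.0368]
tool_rot: [1.048, 1.302, -1.045]
ft_force: [6.5, 1.1, -6.4]
grip_width: 0.277
time: 19.0
position: [0.5319, 0.0397, 0.0425]
tool_rot: [1.048, 1.302, -1.044]
ft_force: [6.6, 0.1, -9.0]
grip_width: 0.276
time: 19.2
position: [0.5319, 0.0396, 0.0441]
tool_rot: [1.048, 1.301, -1.044]
ft_force: [6.7, 1.2, -8.6]
grip_width: 0.278
```

```bash
python3 -m jog '[{"rot":[0,0,0],"travel":[-0.006,0,0],"jaw":1},{"rot":[0,0,0],"travel":[0,0,0],"jaw":1}]'
python3 -m jog '[{"rot":[0,0,0],"travel":[-0.006,0,0],"jaw":1},{"rot":[0,0,0],"travel":[0,0,0],"jaw":1}]'
python3 -m jog '[{"rot":[0,0,0],"travel":[-0.004,0,0],"jaw":1},{"rot":[0,0,0],"travel":[0,0,0],"jaw":1}]'
```

```text
time: 19.4
position: [0.5319, 0.0396, 0.0459]
tool_rot: [1.048, 1.301, -1.044]
ft_force: [7.4, 1.1, -9.0]
grip_width: 0.277
time: 19.6
position: [0.5318, 0.0396, 0.0469]
tool_rot: [1.047, 1.301, -1.045]
ft_force: [8.8, 0.5, -14.8]
grip_width: 0.275
time: 19.8
position: [0.5318, 0.0396, 0.047]
tool_rot: [1.047, 1.3, -1.045]
ft_force: [13.3, 1.6, -21.8]
grip_width: 0.28
```

The hard stop is reached: it rose 16.2 mm and the force climbs from 9 to 22 N. I'll ease slightly, check the hold and look.

```bash
python3 -m jog '[{"rot":[0,0,0],"travel":[0.004,0,0],"jaw":1},{"rot":[0,0,0],"travel":[0,0,0],"jaw":1},{"rot":[0,0,0],"travel":[0,0,0],"jaw":1},{"rot":[0,0,0],"travel":[0,0,0],"jaw":1},{"rot":[0,0,0],"travel":[0,0,0],"jaw":1},{"rot":[0,0,0],"travel":[0,0,0],"jaw":1}]'
python3 snap.py scene i1 220 110 150 120 5
python3 snap.py top i2 130 170 150 120 5
```

```text
time: 20.4
position: [0.5318, 0.0396, 0.0469]
tool_rot: [1.047, 1.301, -1.045]
ft_force: [9.7, 0.4, -13.3]
grip_width: 0.282
tcp px [439. 447.]
t 20.45 p [0.5318 0.0396 0.0469] F [  9.87   0.83 -14.71] grip 0.278
R cols [[0.004, -0.001, -1.0], [0.976, 0.217, 0.003], [0.217, -0.976, 0.002]] rot units needed [-0.003  0.021 -0.04 ]
j [-0.71  0.21  0.64  1.93 -0.15  1.04  0.22]
tcp px [478. 324.]
t 20.5 p [0.5318 0.0396 0.0469] F [  9.09   1.24 -13.74] grip 0.277
R cols [[0.004, -0.001, -1.0], [0.976, 0.217, 0.004], [0.217, -0.976, 0.002]] rot units needed [-0.003  0.021 -0.04 ]
j [-0.71  0.21  0.64  1.93 -0.15  1.04  0.22]
```

View pics/i1.png

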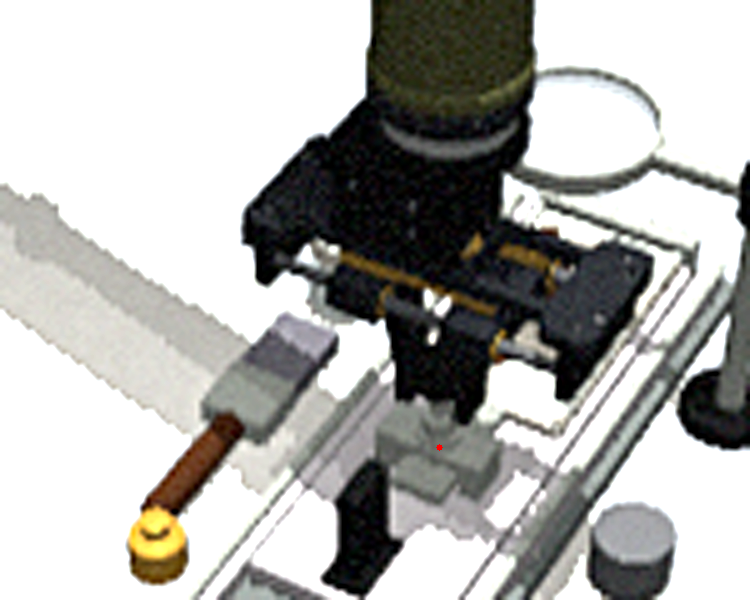

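View pics/i2.png

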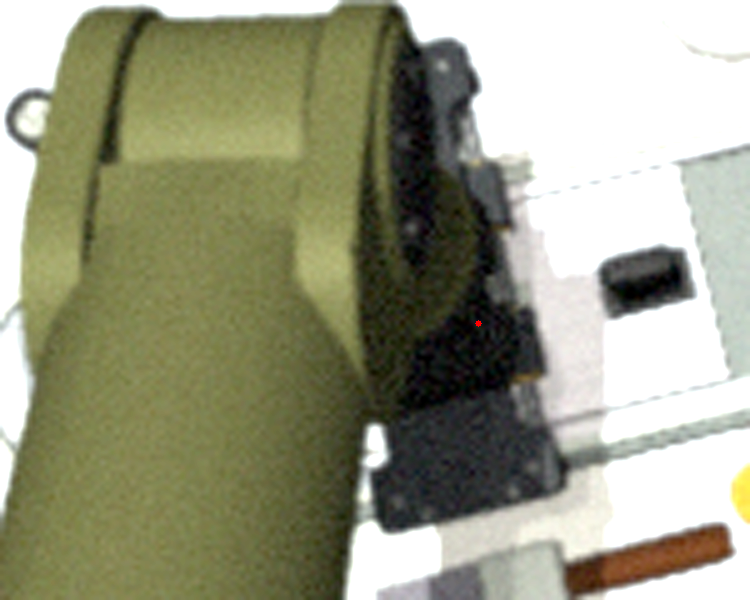

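The handle at (365,510) and bracket at (437,445) are unmoved since reaching home. The barrel now shows below the lifted knob, the grip is steady, and the bystanders and magnifier look untouched. Handing in.

Run:
```python
from h import *
h=ray("top",(130+650/5-.5,170+272/5-.5),.097); print("handle moved", np.linalg.norm((h-ray("top",(298.3,214.2),.097))[:2]))
print(ctrl.close_job()); rep()
```

```text
handle moved 0.08854815659292874
the job is handed in; nothing more can be done
None
the job is handed in; nothing more can be done
```

The sled is home against the end stop, and the arm is holding the plunger knob fully up. I handed the job in at about 20.5 s of the 45 s; no verdict is reported.

**What happened**
- **First grasp:** my first attempt on the handle closed on air. Triangulating the fingertips from both cameras showed they sit about 37.5 mm behind the reported TCP. I corrected for that and gripped the handle on the second try (14 mm opening).
- **Sled:** I pushed it until the position froze and the force rose to about 17 N.
- **Plunger:** I then released the handle, gripped the knob and pulled it straight up. It rose 16.2 mm to its hard stop, where the force climbed from 9 to 22 N. I eased off slightly and held.

**Last checks**
- **Hold:** TCP height was steady at the stop, with about 14 N downward on the tool and the grip at 55 N.
- **Sled position:** in the scene view the handle and bracket had not moved since the sled reached home. The magnifier and the bystanders in view looked untouched.

**Checks that disagreed**
- **Travel:** a rough last handle reading in the top view gave 88.5 mm of travel, against 93 mm from the arm. I trust the arm figure, because the knob position it implies matches the lens-based one within 1 mm.
- **Knob width:** the jaws read about 24 mm across the 26 mm knob; I found no cause, but the grip held.

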